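Load the pin carousel with a ratchet lever

TASK

Load every rod in the rack into the tube of its own colour on the carousel: pull the ratchet lever stroke by stroke, fully to its stop and fully back, until that tube stands in the opening of the clear guard, then push the rod down gently until it is fully home. When all are loaded, go on stroking until the white park mark stands in the opening, and leave the lever back at rest. Turn the carousel with the lever only, never by pushing on the disc or tubes, and do not disturb the other things on the bench.

Things in the scene. Friction and masses are not known exactly. Their poses are not given: they have to be found in the camera images.
- rod_red: steel rod with a red cap, upright in the rack; may be absent. Origin: its tip (lowest point), z up the rod. Rod 8 mm across, 49 mm long with a round tip; above it the cap, a cylinder 16 mm across from 49 to 77 mm above the origin. 35 g. In the rack its origin is 8 mm above the table. Hold it by the upper half of the cap.
- rod_yellow: steel rod with a yellow cap, upright in the rack; may be absent. Origin: its tip (lowest point), z up the rod. Rod 8 mm across, 49 mm long with a round tip; above it the cap, a cylinder 16 mm across from 49 to 77 mm above the origin. 35 g. In the rack its origin is 8 mm above the table. Hold it by the upper half of the cap.
- rod_green: steel rod with a green cap, upright in the rack; may be absent. Origin: its tip (lowest point), z up the rod. Rod 8 mm across, 49 mm long with a round tip; above it the cap, a cylinder 16 mm across from 49 to 77 mm above the origin. 35 g. In the rack its origin is 8 mm above the table. Hold it by the upper half of the cap.
- rod_blue: steel rod with a blue cap, upright in the rack; may be absent. Origin: its tip (lowest point), z up the rod. Rod 8 mm across, 49 mm long with a round tip; above it the cap, a cylinder 16 mm across from 49 to 77 mm above the origin. 35 g. In the rack its origin is 8 mm above the table. Hold it by the upper half of the cap.
- rack: loose wooden rack block 200 x 50 x 45 mm (x, y, z), 0.8 kg, origin at the centre of its underside; four square wells 11 mm wide and 37 mm deep along its x axis at -67.5, -22.5, 22.5, 67.5 mm, where the rods stand in any order.
- carousel: black disc, 196 mm across, top 42 mm above the table, with four square tubes, turning about the spindle; origin on the axis at table height. Stiff: it takes over 5 N on the rim to turn it by hand, which is not wanted.
- carousel_turn (a joint): carousel angle, rad, growing clockwise from above; 12 stations, pitch 0.5236. At the opening: 0 = a blank station, 0.5236 red tube, 1.571 yellow, 2.094 green, 3.142 blue, 3.665 white park mark; 2 pi more is the same place. It starts between stations (-0.7 to -0.4); the first full stroke brings it to 0.
- spindle (a point): upright axis of the indexer, a fixed machine with a round black base 224 mm across, at table height. Its frame is the machine's frame: x points from the loading opening to the axis and beyond, y to the left of that, z up.
- guard (a point): on the axis, top of the fixed clear guard plate over the carousel: 230 x 230 mm, 4 mm thick, top 133 mm above the table, on 12 mm posts at its diagonals 143 mm from the axis. Axes as spindle. Its one opening, edged orange, is a notch 56 mm wide (y) from the -x edge to the axis. Rods go in only there; one left over 9 mm short of home jams under the guard.
- port (a point): loading position in the opening: 75 mm from the axis in the machine's -x direction, 90 mm above the table (height of the tube mouths). An indexed station stands right here.
- tube_red (a point): centre of the mouth of the clear square tube with red collar on the carousel, 90 mm above the table, z up. Tube 15 mm square outside, 11 mm inside, 48 mm deep. A sprung jaw 18 mm down grips the rod, so it must be pushed in with about 2 to 8 N (no more than 30) until its tip is on the floor: then its origin is 48 mm below this point (up to 2.5 mm aside) and its cap 1 mm above the mouth.
- tube_yellow (a point): centre of the mouth of the clear square tube with yellow collar on the carousel, 90 mm above the table, z up. Tube 15 mm square outside, 11 mm inside, 48 mm deep. A sprung jaw 18 mm down grips the rod, so it must be pushed in with about 2 to 8 N (no more than 30) until its tip is on the floor: then its origin is 48 mm below this point (up to 2.5 mm aside) and its cap 1 mm above the mouth.
- tube_green (a point): centre of the mouth of the clear square tube with green collar on the carousel, 90 mm above the table, z up. Tube 15 mm square outside, 11 mm inside, 48 mm deep. A sprung jaw 18 mm down grips the rod, so it must be pushed in with about 2 to 8 N (no more than 30) until its tip is on the floor: then its origin is 48 mm below this point (up to 2.5 mm aside) and its cap 1 mm above the mouth.
- tube_blue (a point): centre of the mouth of the clear square tube with blue collar on the carousel, 90 mm above the table, z up. Tube 15 mm square outside, 11 mm inside, 48 mm deep. A sprung jaw 18 mm down grips the rod, so it must be pushed in with about 2 to 8 N (no more than 30) until its tip is on the floor: then its origin is 48 mm below this point (up to 2.5 mm aside) and its cap 1 mm above the mouth.
- park (a point): centre of the white park mark, a bar 46 x 26 mm on the carousel's top (43 mm above the table), 75 mm from the axis; parked, it stands right below the port.
- lever (a joint): ratchet lever, rad: 0 = rest, 0.7236 = end stop. A stroke: pull it clockwise from above (roughly towards the robot) to the stop, which advances the carousel one pitch (the first 0.2 rad or so are free play), then back to below 0.08, which leaves the carousel in place. A spring returns it if let go. It takes 1 to 8 N at the handle.
- lever_knob (a point): top centre of the lever's upright orange handle, 16 mm across, from 20 to 125 mm above the table, 165 mm from the spindle axis. At rest it stands 70 degrees clockwise from the machine's +x (on its -y side), at the end stop 111 degrees.
- jar: bystander: small glass jar with white lid, 40 mm across, 50 mm high
- lens_ring: bystander: black ring, 60 mm across, 18 mm high
- screwdriver: bystander: screwdriver with yellow handle lying on the table
- thumbscrew: bystander: small steel thumbscrew, 22 mm across, 30 mm high
- tape: bystander: roll of yellow tape, 70 mm across, 20 mm high
- frame: bystander: flat aluminium frame 90 x 70 x 8 mm

How it is judged:
By the outcome, as a careful person would: the job done as asked, in the order asked, and still so for the second after the job is handed in, with the robot touching nothing.
Of rod_red, rod_yellow, rod_green, rod_blue only 2 to 4 are there at a start; the rules pass over those that are not, and their reading is None.
At some moment in a run one of rack may be knocked a few centimetres aside while the robot is not near it.
It also fails if it takes over 210 s, if anything falls off the work surface, if the arm or the gripper's body presses on something with over 40 N, if the wrist force passes 120 N, or if a joint passes its speed limit or range.

ROBOT

A 6-joint arm with a two-finger parallel gripper is mounted at the origin on the work surface. World frame = base frame: x ahead of the robot, y to its left, z up, the work surface at z = 0. Lengths are in m, angles in rad, forces in N, time in s.
With the tool pointing down it reaches from about 0.35 to 0.975 m from the base axis. Payload 17.4 kg.
Tool frame: the origin (TCP) lies at the very end of the fingers, on their centre line; the grasp point (between the pads) lies 19 mm behind it; y points along the fingers, x is the direction in which the jaws open and shut, and the axes are right-handed (so a half turn about y gives the same grasp; the last joint's range is limited). The gripper opens to 85 mm and grips with 20 to 120 N. Pads are 22 mm wide; open, the fingers measure 114 mm over their backs; the gripper's body (76 mm by 85 mm) begins 54 mm behind the grasp point. The pads swing forward as they close: fully open they stand 13 mm farther back than shut.
Start: joints at [-1.286, 0.116, 1.442, -0, 1.584, -0.038], TCP at [0.214, -0.64, 0.231] pointing down, gripper open.
Joint ranges: [-2.83, 2.83], [-0.83, 2.19], [0.07, 2.5], [-1.14, 4.28], [0.01, 3], [-2.97, 2.97]. Speed limits (rad/s): [1.89, 1.89, 2.22, 3.14, 3.14, 3.14].

INTERFACE

Orientations are given as a 3x3 rotation matrix whose columns are the frame's x, y, z axes.
In Python, from cell import get_state, cams, ticket gives the robot as it stands. The module is installed in compiled form; this text tells all that it offers.
- The arm moves only by the tool carry_out, never from a script. Its argument "steps" is text: rows parted by semicolons, each of 7 numbers parted by spaces: the finger opening in mm, from 0 to 85.4, then the shift along the world's x, y, z in mm, then the turn, a rotation vector about the world's x, y, z in degrees. A call has exactly 10 rows; each row shifts and turns the commanded pose from where the row before left it; what a row does not reach is not made up. A row lasts 1/10 s, in which the tool goes at most 50 mm and 8.59 degrees, less where a joint would pass 70% of its speed; a pose out of reach is approached as far as the arm can. A call is refused whole if a number of a shift passes 50 or a number of a turn 8.59, either way. A call with a gripper value outside its range is refused whole. The fingers move at their own pace and stop on an object; the grip force is fixed at half the most. Time passes only in rows, so rows that do not move let the fingers close, or fill a call up. It gives the time, the measured TCP pose, the force and the opening at its end, in the units of the state.
- get_state(): the state, without advancing time (a new reading comes with each control period).
- cams.camera(name): name is "scene" or "top" or "wrist"; returns a dict with "image" (400x640x3 uint8, red, green, blue), "depth" (400x640 float32, m along the optical axis (not along the pixel's ray), 0 where there is no reading), "fx", "fy", "cx", "cy" (pixels), "origin" and "attitude" of the camera in the world; the wrist camera has in their place "hand_eye" (4x4, takes a point from camera to tool coordinates, whose origin is the TCP and whose axes are the tool frame's). Camera axes: x right, y down, z forward; pixel columns grow to the right and rows downward; lengths in m; the calibration is good to about 2 mm. A picture is of the moment at which its call begins: read the wrist's pose just before it.
- ticket.close_job(): hands the job in, once; it reports no verdict.
The state is a dict: "time": time; "joint_positions": joint angles; "qd": joint speeds; "joint_efforts": joint torques, N m; "ee_pos": TCP position; "tool_rot": TCP orientation; "ft_force": force on the tool from outside, world axes, zero at the start; "ft_torque": the same for the moment, N m; "width": opening from 0.0 (shut) to 1.0 (fully open).
Only numpy, scipy, OpenCV 4.12 (cv2) and the standard library are available. Lean on these libraries where they do the work, as an engineer would, in place of code of your own. Each camera call takes 0.05 s, during which the arm holds its last target. There are 200 camera calls.

## Working session

There is one attempt and no reset: what is moved stays moved. The work goes in short steps, Python scripts to look and compute and a tool call to move; the robot and the scene stay as the last step left them, time stands still between calls to the robot, and variables do not carry over. Pictures are saved under pics/ and viewed, about 12 in all and at most 16, crops included, and the job is handed in when it is done.

Besides the shell and the picture viewer there is one more tool, called after "Request:" as name(argument=value, ...) on one line, values as JSON. carry_out: Moves the arm, as the interface text tells. Its arguments: {"type":"object","properties":{"steps":{"type":"string"}},"required":["steps"]}

```bash
mkdir -p pics; cat > h.py <<'E'
import numpy as np, cv2
from cell import get_state, cams, ticket
def snap(name,f=None):
    s=get_state(); c=cams.camera(name)
    if 'hand_eye' in c:
        T=np.eye(4);T[:3,:3]=s['tool_rot'];T[:3,3]=s['ee_pos'];M=T@np.array(c['hand_eye'])
    else:
        M=np.eye(4);M[:3,:3]=np.array(c['attitude']);M[:3,3]=c['origin']
    c['M']=M
    if f: cv2.imwrite('pics/'+f,c['image'][:,:,::-1])
    return c
def cloud(c):
    v,u=np.mgrid[0:400,0:640];d=c['depth']
    P=np.stack([(u-c['cx'])/c['fx']*d,(v-c['cy'])/c['fy']*d,d],-1)
    return P@c['M'][:3,:3].T+c['M'][:3,3]
def ray(c,u,v,z):
    d=c['M'][:3,:3]@np.array([(u-c['cx'])/c['fx'],(v-c['cy'])/c['fy'],1]);o=c['M'][:3,3]
    return o+d*(z-o[2])/d[2]
E
python3 - <<'E'
from h import *
for n in ('top','scene'):
    c=snap(n,n+'0.png'); print(n,c['M'].round(3).tolist(),c['fx'],c['cx'],c['cy'])
    np.savez(n+'0.npz',**c)
s=get_state();print({k:np.round(v,3).tolist() for k,v in s.items()})
E
```

```text
top [[-0.027, -0.985, 0.173, 0.423], [-0.999, 0.03, 0.015, 0.095], [-0.02, -0.172, -0.985, 0.997], [0.0, 0.0, 0.0, 1.0]] 369.8498665944955 317.94132597426227 200.22157236322604
scene [[0.611, 0.579, -0.539, 1.102], [0.792, -0.437, 0.427, -0.339], [0.012, -0.688, -0.726, 0.814], [0.0, 0.0, 0.0, 1.0]] 422.45259889251366 316.8073020503643 202.39410367222445
{'time': 0.1, 'joint_positions': [-1.286, 0.116, 1.442, 0.0, 1.584, -0.038], 'qd': [0.0, -0.001, -0.004, -0.001, 0.002, -0.0], 'joint_efforts': [0.001, -73.367, -63.379, -0.0, 0.005, -0.0], 'ee_pos': [0.214, -0.64, 0.231], 'tool_rot': [[0.317, -0.0, 0.948], [-0.948, 0.001, 0.317], [-0.001, -1.0, 0.0]], 'ft_force': [-0.81, 0.219, -0.046], 'ft_torque': [-0.008, 0.045, 0.01], 'width': 1.001}
```

View pics/top0.png

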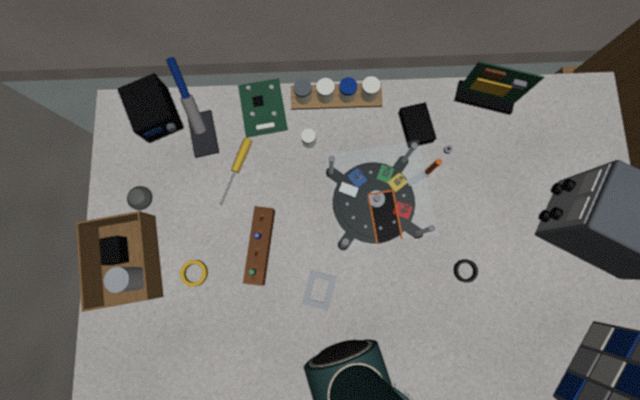

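View pics/scene0.png

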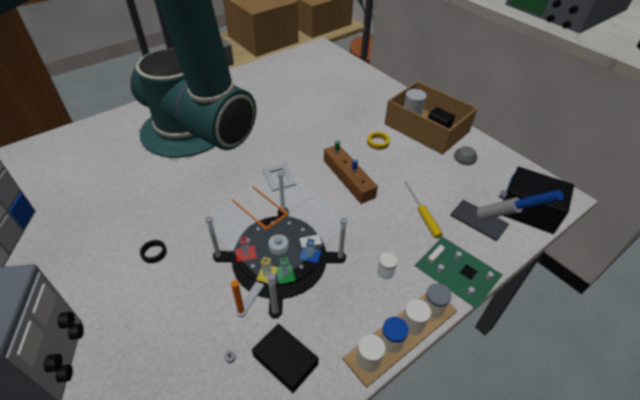

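```bash
python3 - <<'E'
from h import *
c=dict(np.load('top0.npz',allow_pickle=True)); im=c['image']
a=cv2.resize(im[135:260,320:460],None,fx=4,fy=4,interpolation=cv2.INTER_CUBIC)
b=cv2.resize(im[195:300,230:290],None,fx=4,fy=4,interpolation=cv2.INTER_CUBIC)
o=np.zeros((500,800,3),np.uint8);o[:500,:560]=a;o[:420,560:800]=b
cv2.imwrite('pics/crop1.png',o[:,:,::-1])
P=cloud(c)
hsv=cv2.cvtColor(im,cv2.COLOR_RGB2HSV).astype(int);H,S,V=hsv[...,0],hsv[...,1],hsv[...,2]
def rep(n,m):
    v,u=np.nonzero(m); print(n,len(u),u.mean().round(1),v.mean().round(1),np.median(P[v,u],0).round(3))
roi=np.zeros(im.shape[:2],bool);roi[200:295,235:285]=1
rep('blue',roi&(H>100)&(H<130)&(S>90));rep('green',roi&(H>50)&(H<95)&(S>90))
m=roi&(P[...,2]>.03)&(P[...,2]<.06)
v,u=np.nonzero(m);r=cv2.minAreaRect((P[v,u][:,:2]*1000).astype(np.float32));print('rack',r)
roi[:]=0;roi[140:260,320:450]=1
m=roi&(H<14)&(S>150)&(V>110);rep('orange',m)
m=roi&(P[...,2]>.030)&(P[...,2]<.055)
q=P[m][:,:2];print('disc',len(q),cv2.minEnclosingCircle((q*1000).astype(np.float32)))
for zz in np.arange(0,.15,.01): print(round(zz,2),(roi&(abs(P[...,2]-zz)<.005)).sum(),end='; ')
E
```

```text
blue 21 257.6 235.3 [0.501 0.26  0.083]
green 13 253.2 271.1 [0.414 0.272 0.081]
rack ((478.9400634765625, 268.413330078125), (50.58618927001953, 199.8241729736328), 81.53584289550781)
orange 218 394.2 208.6 [ 0.545 -0.074  0.133]
disc 857 ((610.8815307617188, -142.75177001953125), 160.02442932128906)
0.0 5929; 0.01 242; 0.02 35; 0.03 51; 0.04 802; 0.05 18; 0.06 133; 0.07 52; 0.08 10; 0.09 10; 0.1 11; 0.11 8; 0.12 36; 0.13 7768; 0.14 317;
```

View pics/crop1.png

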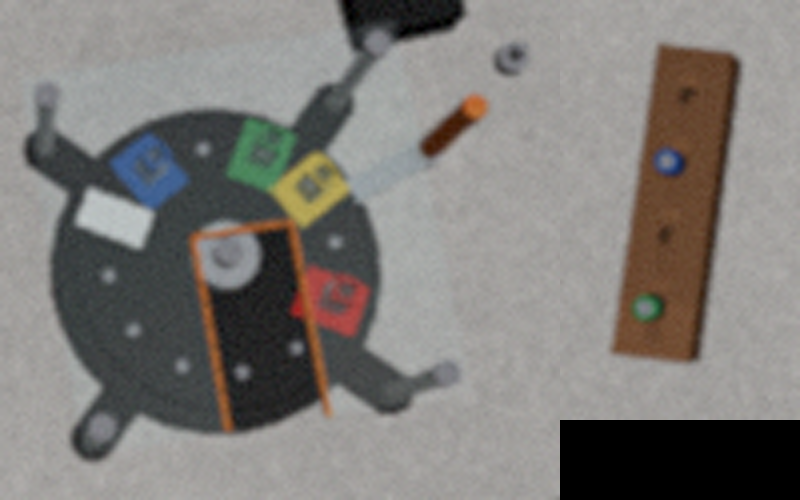

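```bash
python3 - <<'E'
from h import *
c=dict(np.load('top0.npz',allow_pickle=True)); P=cloud(c)
f=lambda p,z: ray(c,320+p[0]/4-.4,135+p[1]/4-.4,z)
n=[f(p,.133) for p in [(191,237),(295,224),(328,413),(229,430)]]
for q in n: print(q.round(3))
ax=(n[0]+n[1])/2;ou=(n[2]+n[3])/2;d=ax-ou;print('axis',ax.round(4),'yaw',np.degrees(np.arctan2(d[1],d[0])),np.linalg.norm(d))
roi=np.zeros((400,640),bool);roi[140:260,320:450]=1
q=P[roi&(abs(P[...,2]-.133)<.006)][:,:2]
print(cv2.minAreaRect((q*1000).astype(np.float32)))
for p in [(46,93),(378,40),(445,375),(100,428)]:
    u,v=int(320+p[0]/4),int(135+p[1]/4); print('post',P[v,u].round(3))
k=f((475,107),.125);print('knob',k.round(4),P[161,438].round(3))
r=k-ax;print(np.hypot(*r[:2]),np.degrees(np.arctan2(r[1],r[0])))
for p in [(50,93),(380,40),(445,375),(97,430)]: print('post@.14',f(p,.14).round(3))
E
```

```text
[ 0.587 -0.009  0.133]
[ 0.593 -0.071  0.133]
[ 0.481 -0.083  0.133]
[ 0.472 -0.026  0.133]
axis [ 0.5898 -0.0402  0.133 ] yaw 7.130165606667653 0.1142262055316264
((588.5172729492188, -39.021148681640625), (230.63577270507812, 230.77780151367188), 7.199385643005371)
post [0.676 0.074 0.138]
post [ 0.702 -0.127  0.137]
post [ 0.501 -0.152  0.135]
post [0.474 0.048 0.137]
knob [ 0.6631 -0.1857  0.125 ] [ 0.664 -0.185  0.124]
0.1629528294089664 -63.25979467147968
post@.14 [0.676 0.071 0.14 ]
post@.14 [ 0.702 -0.128  0.14 ]
post@.14 [ 0.5  -0.15  0.14]
post@.14 [0.474 0.051 0.14 ]
```

Request:
carry_out(steps="40 0 0 40 0 0 7.87;40 0 0 40 0 0 7.87;40 0 0 40 0 0 7.87;40 35 35 0 0 0 7.87;40 35 35 0 0 0 7.87;40 35 35 0 0 0 7.87;40 35 35 0 0 0 7.87;40 35 35 0 0 0 7.87;40 35 35 0 0 0 7.87;40 35 35 0 0 0 7.87")

```text
time: 1.1
ee_pos: [0.4602, -0.3934, 0.3511]
tool_rot: [[0.991, -0.0, -0.131], [0.131, 0.0, 0.991], [-0.0, -1.0, 0.0]]
ft_force: [-0.3, -1.1, 0.3]
width: 0.47
```

Request:
carry_out(steps="40 35 35 0 0 0 0;40 34 35 0 0 0 0;40 34 35 0 0 0 0;40 34 35 0 0 0 0;40 34 35 0 0 0 0;40 34 34 0 0 0 0;40 0 0 -40 0 0 0;40 0 0 -40 0 0 0;40 0 0 0 0 0 0;40 0 0 0 0 0 0")

```text
time: 2.1
ee_pos: [0.664, -0.1862, 0.2719]
tool_rot: [[0.992, -0.001, -0.125], [0.125, 0.0, 0.992], [-0.001, -1.0, 0.0]]
ft_force: [-0.4, -0.3, 1.7]
width: 0.471
```

```bash
python3 - <<'E'
from h import *
c=snap('wrist','w1.png');np.savez('w1.npz',**c);s=get_state()
print(s['time'],s['ee_pos'],np.round(s['tool_rot'],3).tolist(),s['ft_force'],s['width'],c['M'].round(3).tolist())
E
```

```text
2.15 [ 0.66430486 -0.18646554  0.27356003] [[0.992, 0.002, -0.125], [0.125, -0.001, 0.992], [0.002, -1.0, -0.001]] [-0.82859596  0.4076369   0.16055479] 0.47167832764653594 [[0.992, 0.119, 0.038, 0.655], [0.125, -0.943, -0.309, -0.106], [-0.001, 0.311, -0.95, 0.414], [0.0, 0.0, 0.0, 1.0]]
```

View pics/w1.png

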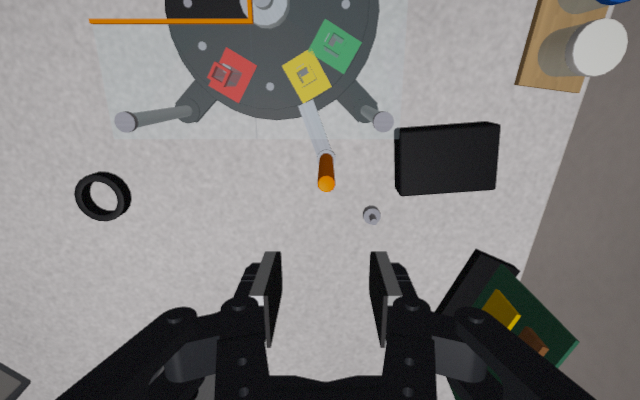

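```bash
python3 - <<'E'
from h import *
c=dict(np.load('w1.npz',allow_pickle=True));P=cloud(c)
print(ray(c,327,184,.125),P[184,327]); print('post tops',[ray(c,*p,.138).round(4) for p in [(126,121),(381,121)]])
print('notch corner',ray(c,250,21,.133).round(4), 'thumb',ray(c,372,213,.03))
E
```

```text
[ 0.66601023 -0.18657599  0.125     ] [ 0.66600854 -0.18656397  0.12504311]
post tops [array([ 0.5034, -0.152 ,  0.138 ]), array([ 0.7008, -0.1271,  0.138 ])]
notch corner [ 0.5943 -0.0689  0.133 ] thumb [ 0.72689426 -0.24160019  0.03      ]
```

Request:
carry_out(steps="40 1 0 -40 0 0 0;40 0 0 -40 0 0 0;40 0 0 -40 0 0 0;40 0 0 -30 0 0 0;40 0 0 -20 0 0 0;40 0 0 -12 0 0 0;24 0 0 0 0 0 0;24 0 0 0 0 0 0;24 0 0 0 0 0 0;24 0 0 0 0 0 0")

```text
time: 3.15
ee_pos: [0.6656, -0.1863, 0.0908]
tool_rot: [[0.992, 0.002, -0.125], [0.125, -0.001, 0.992], [0.002, -1.0, -0.001]]
ft_force: [-0.1, -0.3, 0.7]
width: 0.28
```

Request:
carry_out(steps="24 -19.6 -7.6 0 0 0 0;24 -21.3 -6.6 0 0 0 0;24 -21.7 -3.7 0 0 0 0;24 -22.1 -0.7 0 0 0 0;24 -20.4 1.9 0 0 0 0;24 -10.3 2 0 0 0 0;24 -3 0.7 0 0 0 0;24 0 0 0 0 0 0;24 0 0 0 0 0 0;24 0 0 0 0 0 0")

```text
time: 4.15
ee_pos: [0.5474, -0.2001, 0.0896]
tool_rot: [[0.992, 0.001, -0.126], [0.126, 0.0, 0.992], [0.001, -1.0, 0.0]]
ft_force: [4.9, -0.1, 2.1]
width: 0.282
```

```bash
python3 - <<'E'
from h import *
c=snap('top');np.savez('top1.npz',**c);s=get_state();print(s['time'],s['ee_pos'],s['ft_force'])
cv2.imwrite('pics/t1.png',cv2.resize(c['image'][135:285,300:460],None,fx=4,fy=4,interpolation=cv2.INTER_CUBIC)[:,:,::-1])
E
```

```text
4.2 [ 0.54730469 -0.20002748  0.08949383] [4.17507079 0.34715745 4.14948584]
```

View pics/t1.png

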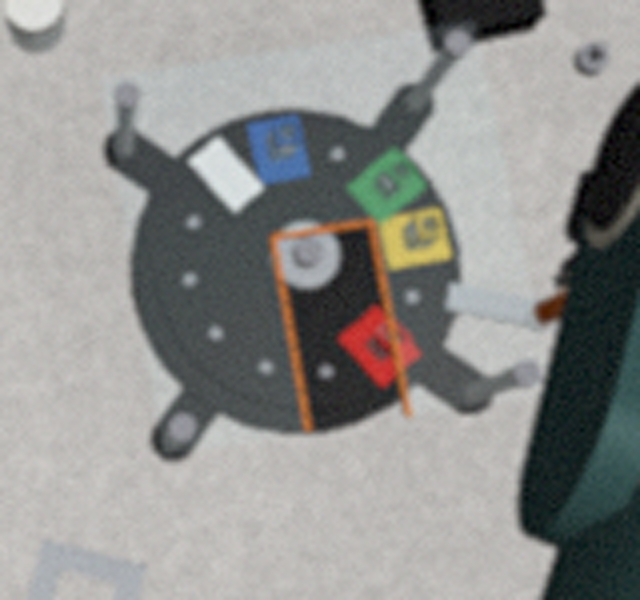

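Request:
carry_out(steps="24 -1 0.3 0 0 0 0;24 0 0 0 0 0 0;24 -1 0.3 0 0 0 0;24 0 0 0 0 0 0;24 -1 0.3 0 0 0 0;24 0 0 0 0 0 0;24 0 0 0 0 0 0;24 0 0 0 0 0 0;24 0 0 0 0 0 0;24 0 0 0 0 0 0")

```text
time: 5.2
ee_pos: [0.5442, -0.1994, 0.0895]
tool_rot: [[0.992, 0.001, -0.125], [0.125, -0.0, 0.992], [0.001, -1.0, -0.0]]
ft_force: [6.8, -2.2, 2.5]
width: 0.282
```

Request:
carry_out(steps="24 -1 0.3 0 0 0 0;24 0 0 0 0 0 0;24 0 0 0 0 0 0;24 0 0 0 0 0 0;24 -1 0.3 0 0 0 0;24 0 0 0 0 0 0;24 0 0 0 0 0 0;24 0 0 0 0 0 0;24 0 0 0 0 0 0;24 0 0 0 0 0 0")

```text
time: 6.2
ee_pos: [0.5439, -0.1993, 0.0896]
tool_rot: [[0.992, 0.005, -0.125], [0.125, -0.002, 0.992], [0.005, -1.0, -0.002]]
ft_force: [26.5, -8.7, -7.3]
width: 0.28
```

```bash
python3 - <<'E'
from h import *
s=get_state();print(s['ee_pos'],s['ft_force'])
for _ in range(2):
    c=snap('top');print(get_state()['ft_force'])
np.savez('top2.npz',**c)
for n in('top1','top2'):
    c=dict(np.load(n+'.npz',allow_pickle=True));im=c['image']
    h=cv2.cvtColor(im,cv2.COLOR_RGB2HSV).astype(int)
    roi=np.zeros(im.shape[:2],bool);roi[150:250,325:425]=1
    for nm,m in dict(red=((h[...,0]<6)|(h[...,0]>172))&(h[...,1]>150),green=(abs(h[...,0]-65)<15)&(h[...,1]>100),blue=(abs(h[...,0]-109)<10)&(h[...,1]>120),yel=(abs(h[...,0]-25)<6)&(h[...,1]>120)).items():
        v,u=np.nonzero(m&roi)
        if len(u)<5: continue
        p=ray(c,np.median(u),np.median(v),.043);d=p[:2]-[.589,-.039]
        print(n,nm,len(u),np.hypot(*d).round(3),(np.degrees(np.arctan2(d[1],d[0]))-7.2).round(1))
E
```

```text
[ 0.54389852 -0.19931653  0.08958624] [26.46273527 -8.74648809 -7.3189243 ]
[25.72579829 -7.86554676 -7.16692578]
[26.71253466 -7.86269831 -6.25877305]
top1 red 155 0.071 -152.1
top1 green 95 0.071 -58.5
top1 blue 119 0.07 4.8
top1 yel 95 0.066 -93.9
top2 red 159 0.071 -152.1
top2 green 100 0.072 -59.2
top2 blue 122 0.069 2.6
top2 yel 96 0.066 -93.9
```

Request:
carry_out(steps="24 5 -1.5 0 0 0 0;24 3 -0.7 0 0 0 0;24 10.3 -2 0 0 0 0;24 20.4 -1.9 0 0 0 0;24 22.1 0.7 0 0 0 0;24 21.7 3.7 0 0 0 0;24 21.3 6.6 0 0 0 0;24 19.6 7.6 0 0 0 0;24 0 0 0 0 0 0;24 0 0 0 0 0 0")

```text
time: 7.3
ee_pos: [0.665, -0.186, 0.0884]
tool_rot: [[0.992, -0.002, -0.126], [0.126, 0.0, 0.992], [-0.002, -1.0, 0.001]]
ft_force: [0.3, 0.5, 0.3]
width: 0.282
```

Request:
carry_out(steps="24 -19.6 -7.6 0 0 0 0;24 -21.3 -6.6 0 0 0 0;24 -21.7 -3.7 0 0 0 0;24 -22.1 -0.7 0 0 0 0;24 -20.4 1.9 0 0 0 0;24 -10.3 2 0 0 0 0;24 -3 0.7 0 0 0 0;24 -2 0.6 0 0 0 0;24 -2 0.6 0 0 0 0;24 0 0 0 0 0 0")

```text
time: 8.3
ee_pos: [0.5441, -0.1997, 0.0897]
tool_rot: [[0.992, 0.004, -0.125], [0.125, -0.002, 0.992], [0.004, -1.0, -0.002]]
ft_force: [15.6, -7.1, -5.0]
width: 0.285
```

Request:
carry_out(steps="24 4 -1.2 0 0 0 0;24 3 -0.7 0 0 0 0;24 10.3 -2 0 0 0 0;24 20.4 -1.9 0 0 0 0;24 22.1 0.7 0 0 0 0;24 21.7 3.7 0 0 0 0;24 21.3 6.6 0 0 0 0;24 19.6 7.6 0 0 0 0;24 0 0 0 0 0 0;24 0 0 0 0 0 0")

```text
time: 9.3
ee_pos: [0.6651, -0.1861, 0.0885]
tool_rot: [[0.992, -0.002, -0.126], [0.126, 0.0, 0.992], [-0.001, -1.0, 0.0]]
ft_force: [-0.4, 1.2, 0.3]
width: 0.28
```

```bash
cat >> h.py <<'E'
def car(c):
    im=c['image'];h=cv2.cvtColor(im,cv2.COLOR_RGB2HSV).astype(int)
    roi=np.zeros(im.shape[:2],bool);roi[150:250,325:425]=1
    for nm,m in dict(red=((h[...,0]<6)|(h[...,0]>172))&(h[...,1]>150),green=(abs(h[...,0]-65)<15)&(h[...,1]>100),blue=(abs(h[...,0]-109)<10)&(h[...,1]>120),yel=(abs(h[...,0]-25)<6)&(h[...,1]>120)).items():
        v,u=np.nonzero(m&roi)
        if len(u)<5: continue
        p=ray(c,np.median(u),np.median(v),.043);d=p[:2]-[.589,-.039]
        print(nm,len(u),np.hypot(*d).round(3),(np.degrees(np.arctan2(d[1],d[0]))-7.2).round(1))
E
python3 - <<'E'
from h import *
car(snap('top'));P=get_state();print(P['time'],P['ee_pos'],P['ft_force'])
E
```

```text
red 182 0.077 -177.5
green 53 0.063 -93.7
blue 125 0.071 -27.7
yel 105 0.073 -122.0
9.35 [ 0.66475761 -0.18627974  0.08872083] [-0.31020307 -0.40081357  0.24283667]
```

Request:
carry_out(steps="24 -19.6 -7.6 0 0 0 0;24 -21.3 -6.6 0 0 0 0;24 -21.7 -3.7 0 0 0 0;24 -22.1 -0.7 0 0 0 0;24 -20.4 1.9 0 0 0 0;24 -10.3 2 0 0 0 0;24 -3 0.7 0 0 0 0;24 -2 0.6 0 0 0 0;24 -2 0.6 0 0 0 0;24 0 0 0 0 0 0")

```text
time: 10.35
ee_pos: [0.5442, -0.1997, 0.09]
tool_rot: [[0.992, 0.004, -0.125], [0.125, -0.002, 0.992], [0.004, -1.0, -0.002]]
ft_force: [15.8, -7.1, -4.1]
width: 0.283
```

Request:
carry_out(steps="24 4 -1.2 0 0 0 0;24 3 -0.7 0 0 0 0;24 10.3 -2 0 0 0 0;24 20.4 -1.9 0 0 0 0;24 22.1 0.7 0 0 0 0;24 21.7 3.7 0 0 0 0;24 21.3 6.6 0 0 0 0;24 19.6 7.6 0 0 0 0;24 0 0 0 0 0 0;24 0 0 0 0 0 0")

```text
time: 11.35
ee_pos: [0.665, -0.1861, 0.0885]
tool_rot: [[0.992, -0.001, -0.126], [0.126, 0.0, 0.992], [-0.001, -1.0, 0.0]]
ft_force: [0.0, -0.6, 0.2]
width: 0.279
```

Request:
carry_out(steps="24 -19.6 -7.6 0 0 0 0;24 -21.3 -6.6 0 0 0 0;24 -21.7 -3.7 0 0 0 0;24 -22.1 -0.7 0 0 0 0;24 -20.4 1.9 0 0 0 0;24 -10.3 2 0 0 0 0;24 -3 0.7 0 0 0 0;24 -2 0.6 0 0 0 0;24 -2 0.6 0 0 0 0;24 0 0 0 0 0 0")

```text
time: 12.35
ee_pos: [0.5441, -0.1998, 0.0898]
tool_rot: [[0.992, 0.004, -0.125], [0.125, -0.002, 0.992], [0.004, -1.0, -0.002]]
ft_force: [16.8, -7.2, -4.6]
width: 0.279
```

Request:
carry_out(steps="24 4 -1.2 0 0 0 0;24 3 -0.7 0 0 0 0;24 10.3 -2 0 0 0 0;24 20.4 -1.9 0 0 0 0;24 22.1 0.7 0 0 0 0;24 21.7 3.7 0 0 0 0;24 21.3 6.6 0 0 0 0;24 19.6 7.6 0 0 0 0;24 0 0 0 0 0 0;24 0 0 0 0 0 0")

```text
time: 13.35
ee_pos: [0.6651, -0.186, 0.0885]
tool_rot: [[0.992, -0.002, -0.126], [0.126, 0.0, 0.992], [-0.001, -1.0, 0.0]]
ft_force: [-0.9, -0.1, -0.5]
width: 0.282
```

```bash
python3 - <<'E'
from h import *
car(snap('top'));P=get_state();print(P['time'],P['ee_pos'],P['ft_force'])
E
```

```text
red 29 0.083 122.1
green 135 0.071 -152.1
blue 100 0.069 -93.0
yel 203 0.077 -178.4
13.4 [ 0.66476322 -0.18625672  0.0887762 ] [ 0.51177169  0.35821765 -0.03733584]
```

Request:
carry_out(steps="24 -19.6 -7.6 0 0 0 0;24 -21.3 -6.6 0 0 0 0;24 -21.7 -3.7 0 0 0 0;24 -22.1 -0.7 0 0 0 0;24 -20.4 1.9 0 0 0 0;24 -10.3 2 0 0 0 0;24 -3 0.7 0 0 0 0;24 -2 0.6 0 0 0 0;24 -2 0.6 0 0 0 0;24 0 0 0 0 0 0")

```text
time: 14.4
ee_pos: [0.5441, -0.1997, 0.0899]
tool_rot: [[0.992, 0.004, -0.125], [0.125, -0.002, 0.992], [0.004, -1.0, -0.002]]
ft_force: [14.4, -6.8, -3.5]
width: 0.283
```

Request:
carry_out(steps="24 4 -1.2 0 0 0 0;24 3 -0.7 0 0 0 0;24 10.3 -2 0 0 0 0;24 20.4 -1.9 0 0 0 0;24 22.1 0.7 0 0 0 0;24 21.7 3.7 0 0 0 0;24 21.3 6.6 0 0 0 0;24 19.6 7.6 0 0 0 0;24 0 0 0 0 0 0;40 0 0 0 0 0 0")

```text
time: 15.4
ee_pos: [0.665, -0.1861, 0.0885]
tool_rot: [[0.992, -0.002, -0.126], [0.126, 0.0, 0.992], [-0.001, -1.0, 0.0]]
ft_force: [-0.1, 0.3, -0.3]
width: 0.437
```

Request:
carry_out(steps="40 0 0 10 0 0 0;40 0 0 35 0 0 0;40 0 0 40 0 0 0;40 0 0 40 0 0 0;40 0 0 36 0 0 0;40 -20 40 0 0 0 0;40 -20 40 0 0 0 0;40 -20 40 0 0 0 0;40 -20 40 0 0 0 0;40 -20 40 0 0 0 0")

```text
time: 16.4
ee_pos: [0.5635, 0.0147, 0.2513]
tool_rot: [[0.992, 0.001, -0.124], [0.124, -0.0, 0.992], [0.001, -1.0, -0.0]]
ft_force: [-0.0, 0.4, 0.4]
width: 0.471
```

Request:
carry_out(steps="40 -20 40 0 0 0 -4;40 -20 40 0 0 0 -4;40 -20 40 0 0 0 -4;40 -20 40 0 0 0 -3.7;40 -20 40 0 0 0 0;40 -10 20 0 0 0 0;40 0 0 0 0 0 0;40 0 0 0 0 0 0;40 0 0 0 0 0 0;40 0 0 0 0 0 0")

```text
time: 17.4
ee_pos: [0.4555, 0.2329, 0.2505]
tool_rot: [[0.989, 0.0, 0.149], [-0.149, -0.0, 0.989], [0.0, -1.0, -0.0]]
ft_force: [0.1, 0.2, 0.1]
width: 0.472
```

```bash
python3 - <<'E'
from h import *
c=snap('top','t3.png');car(c)
c=snap('wrist','w2.png');np.savez('w2.npz',**c);P=cloud(c);s=get_state();print(s['time'],s['ee_pos'],np.round(s['tool_rot'],3).tolist())
im=c['image'];h=cv2.cvtColor(im,cv2.COLOR_RGB2HSV).astype(int)
z=P[...,2]
for nm,m in dict(green=(abs(h[...,0]-65)<20)&(h[...,1]>90),blue=(abs(h[...,0]-112)<12)&(h[...,1]>100)).items():
    m=m&(z>.082)&(z<.09)&(np.hypot(P[...,0]-.47,P[...,1]-.27)<.15);v,u=np.nonzero(m);print(nm,len(u),u.mean(),v.mean(),P[m].mean(0).round(4), cv2.minEnclosingCircle((P[m][:,:2]*1000).astype(np.float32)))
E
```

```text
red 37 0.085 91.5
green 177 0.077 -176.5
blue 89 0.078 -122.3
yel 137 0.078 150.7
17.5 [0.45544979 0.23312809 0.25031876] [[0.989, -0.0, 0.149], [-0.149, -0.0, 0.989], [-0.0, -1.0, -0.0]]
green 155 270.9483870967742 135.54193548387096 [0.4142 0.2781 0.0845] ((413.7251281738281, 277.59844970703125), 7.959607124328613)
blue 154 371.66883116883116 135.3896103896104 [0.502  0.2649 0.0845] ((502.35430908203125, 264.525634765625), 7.727388858795166)
```

View pics/w2.png

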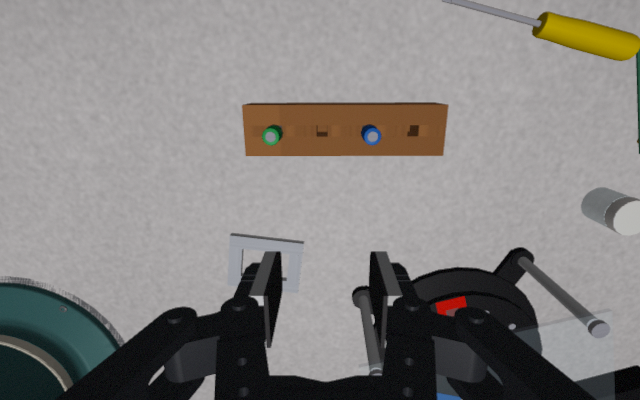

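Request:
carry_out(steps="40 -21.5 22 -20 0 0 0;40 -20 22.7 -40 0 0 0;40 0 0 -40 0 0 0;40 0 0 -40 0 0 0;40 0 0 -30 0 0 0;40 0 0 -20 0 0 0;40 0 0 0 0 0 0;12 0 0 0 0 0 0;12 0 0 0 0 0 0;12 0 0 0 0 0 0")

```text
time: 18.5
ee_pos: [0.4144, 0.2788, 0.0619]
tool_rot: [[0.989, 0.002, 0.148], [-0.148, 0.001, 0.989], [0.002, -1.0, 0.001]]
ft_force: [0.2, 0.5, 2.8]
width: 0.169
```

Request:
carry_out(steps="12 0 0 0 0 0 0;12 0 0 0 0 0 0;12 0 0 10 0 0 0;12 0 0 30 0 0 0;12 0 0 40 0 0 0;12 0 0 40 0 0 0;12 0 0 30 0 0 0;12 0 0 0 0 0 0;12 0 0 0 0 0 0;12 0 0 0 0 0 0")

```text
time: 19.5
ee_pos: [0.4133, 0.2783, 0.2095]
tool_rot: [[0.989, -0.001, 0.148], [-0.148, -0.001, 0.989], [-0.001, -1.0, -0.001]]
ft_force: [1.0, 0.4, -0.9]
width: 0.158
```

```bash
python3 - <<'E'
from h import *
c=snap('wrist','w3.png');s=get_state();print(s['time'],s['ee_pos'],s['ft_force'],s['width'])
E
```

```text
19.55 [0.41327016 0.27824959 0.20928238] [-0.84775455 -0.20112137 -0.28544341] 0.16196036954301232
```

View pics/w3.png

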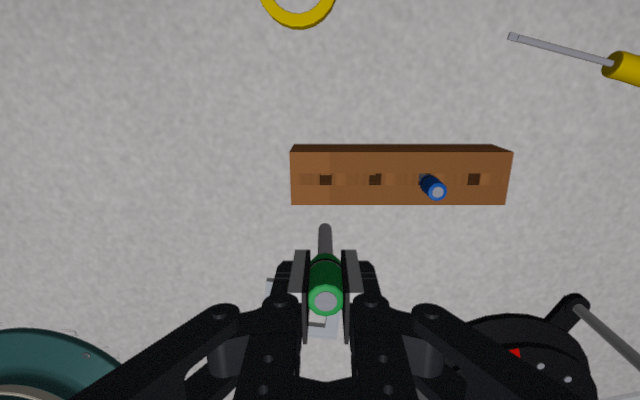

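Request:
carry_out(steps="12 0 0 20 0 0 0;12 12.7 -40.8 0 0 0 2;12 12.7 -40.8 0 0 0 2;12 12.7 -40.8 0 0 0 2;12 12.7 -40.8 0 0 0 2;12 12.7 -40.8 0 0 0 2;12 12.7 -40.8 0 0 0 2;12 12.7 -40.8 0 0 0 2;12 12.4 -41 0 0 0 1.7;12 0 0 0 0 0 0")

```text
time: 20.55
ee_pos: [0.5153, -0.0519, 0.2289]
tool_rot: [[0.992, -0.002, -0.122], [0.122, -0.001, 0.992], [-0.002, -1.0, -0.0]]
ft_force: [0.0, 0.9, -1.5]
width: 0.164
```

```bash
python3 - <<'E'
from h import *
c=snap('wrist','w4.png');np.savez('w4.npz',**c);s=get_state();print(s['time'],s['ee_pos'],np.round(s['tool_rot'],3).tolist(),s['ft_force'],s['width'])
im=c['image'][60:320,180:470];cv2.imwrite('pics/w4c.png',cv2.resize(im,None,fx=2.2,fy=2.2,interpolation=cv2.INTER_CUBIC)[:,:,::-1])
E
```

```text
20.6 [ 0.51488485 -0.04998832  0.22900509] [[0.993, -0.002, -0.122], [0.122, 0.0, 0.993], [-0.002, -1.0, 0.001]] [ 0.32694734 -0.11505961 -0.69935656] 0.16309898420402824
```

View pics/w4c.png

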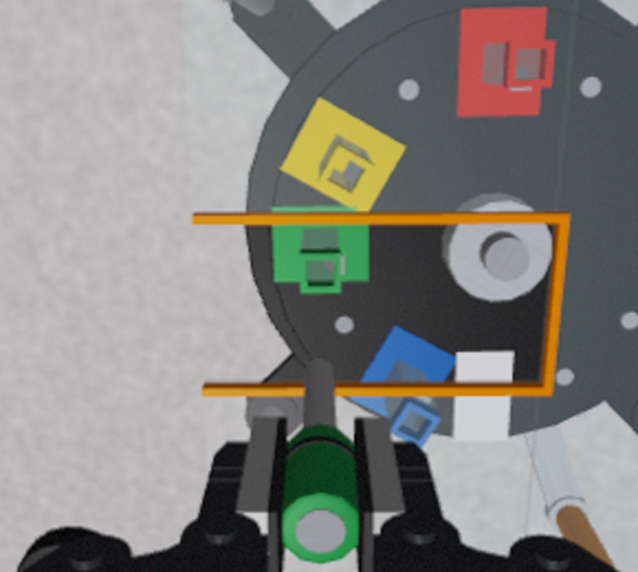

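```bash
python3 - <<'E'
from h import *
c=dict(np.load('w4.npz',allow_pickle=True));f=lambda u,v,z: ray(c,180+u/2.2-.3,60+v/2.2-.3,z).round(4)
print('mouth',f(321,272,.09),'tip',f(319,367,.179),'cap',f(321,532,.253))
for p in [(203,388),(551,390),(564,216),(194,219)]: print(f(*p,.133))
P=cloud(c);g=lambda u,v:P[int(60+v/2.2),int(180+u/2.2)].round(4)
print(g(304,282),g(338,282),g(321,288),g(321,532),g(321,520))
E
```

```text
mouth [ 0.5156 -0.0497  0.09  ] tip [ 0.5154 -0.0516  0.179 ] cap [ 0.5162 -0.0527  0.253 ]
[ 0.4794 -0.0833  0.133 ]
[ 0.5969 -0.0694  0.133 ]
[ 0.588  -0.0101  0.133 ]
[ 0.4722 -0.0254  0.133 ]
[ 0.5097 -0.0545  0.0902] [ 0.5223 -0.0532  0.0894] [ 0.5158 -0.0555  0.0901] [ 0.5161 -0.0536  0.2513] [ 0.5158 -0.0511  0.2517]
```

Request:
carry_out(steps="12 0 1.7 -20 0 0 0;12 0 0 -25 0 0 0;12 0 0 -20 0 0 0;12 0 0 -9 0 0 0;12 0 0 0 0 0 0;12 0 0 0 0 0 0;12 0 0 0 0 0 0;12 0 0 0 0 0 0;12 0 0 0 0 0 0;12 0 0 0 0 0 0")

```text
time: 21.6
ee_pos: [0.5151, -0.0465, 0.1567]
tool_rot: [[0.992, 0.0, -0.125], [0.125, -0.0, 0.992], [0.0, -1.0, -0.0]]
ft_force: [0.4, -0.5, -0.7]
width: 0.16
```

```bash
python3 - <<'E'
from h import *
c=snap('wrist','w5.png');np.savez('w5.npz',**c);s=get_state();print(s['time'],s['ee_pos'],np.round(s['tool_rot'],3).tolist(),s['ft_force'],s['width'])
im=c['image'][160:320,250:400];cv2.imwrite('pics/w5c.png',cv2.resize(im,None,fx=3.5,fy=3.5,interpolation=cv2.INTER_CUBIC)[:,:,::-1])
E
```

```text
21.65 [ 0.51499906 -0.04645024  0.15655284] [[0.992, 0.0, -0.125], [0.125, -0.0, 0.992], [0.0, -1.0, -0.0]] [ 0.46770773  0.49429122 -1.20720852] 0.16137847052216991
```

View pics/w5c.png

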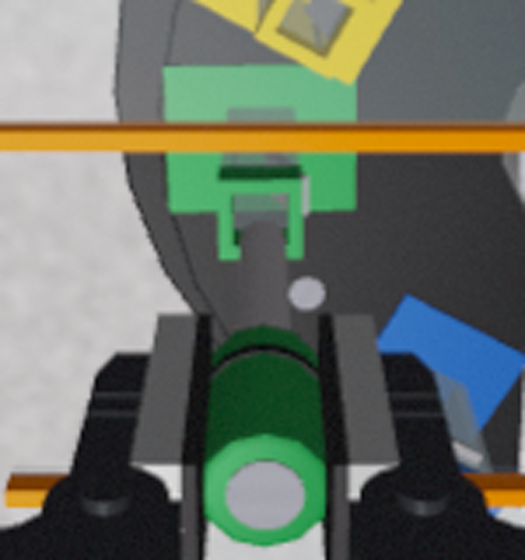

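```bash
python3 - <<'E'
from h import *
c=dict(np.load('w5.npz',allow_pickle=True));f=lambda u,v,z: ray(c,250+u/3.5-.3,160+v/3.5-.3,z).round(4)
for n,p in dict(m=(261,217,.09),bot=(261,258,.09),top=(261,178,.09),tipc=(263,217,.1077),L=(218,240,.09),R=(304,240,.09)).items(): print(n,f(*p))
print(f(265,495,.181))
im=c['image'];print(im[205:240:1,325].tolist())
E
```

```text
m [ 0.5155 -0.0498  0.09  ]
bot [ 0.5165 -0.058   0.09  ]
top [ 0.5145 -0.0422  0.09  ]
tipc [ 0.515  -0.0427  0.1077]
L [ 0.5081 -0.0554  0.09  ]
R [ 0.524  -0.0534  0.09  ]
[ 0.5158 -0.0469  0.181 ]
[[97, 127, 111], [98, 123, 112], [57, 91, 70], [23, 73, 39], [20, 69, 36], [20, 69, 33], [38, 118, 64], [66, 168, 100], [73, 176, 106], [76, 176, 108], [86, 152, 109], [93, 134, 110], [93, 131, 109], [92, 130, 110], [93, 131, 111], [92, 112, 105], [89, 98, 98], [91, 96, 98], [87, 86, 88], [86, 83, 87], [86, 84, 87], [85, 83, 86], [85, 83, 85], [86, 83, 85], [85, 84, 86], [84, 83, 86], [86, 84, 85], [85, 83, 85], [86, 83, 86], [87, 85, 87], [86, 84, 86], [87, 84, 87], [84, 83, 85], [84, 82, 84], [86, 84, 86]]
```

Request:
carry_out(steps="12 0.2 -2.6 0 0 0 0;12 0 0 0 0 0 0;12 0 0 -5 0 0 0;12 0 0 -5 0 0 0;12 0 0 -4 0 0 0;12 0 0 -4 0 0 0;12 0 0 -4 0 0 0;12 0 0 -4 0 0 0;12 0 0 0 0 0 0;12 0 0 0 0 0 0")

```text
time: 22.65
ee_pos: [0.5152, -0.049, 0.1304]
tool_rot: [[0.992, -0.0, -0.125], [0.125, 0.0, 0.992], [-0.0, -1.0, 0.0]]
ft_force: [-0.3, -0.8, -0.0]
width: 0.162
```

Request:
carry_out(steps="12 0 0 -3 0 0 0;12 0 0 -3 0 0 0;12 0 0 -3 0 0 0;12 0 0 -3 0 0 0;12 0 0 -3 0 0 0;12 0 0 -3 0 0 0;12 0 0 -3 0 0 0;12 0 0 -3 0 0 0;12 0 0 0 0 0 0;12 0 0 0 0 0 0")

```text
time: 23.65
ee_pos: [0.515, -0.049, 0.1062]
tool_rot: [[0.992, -0.001, -0.125], [0.125, 0.0, 0.992], [-0.001, -1.0, 0.0]]
ft_force: [-1.3, -0.3, -0.2]
width: 0.164
```

Request:
carry_out(steps="12 0 0 -2 0 0 0;12 0 0 -2 0 0 0;12 0 0 -2 0 0 0;12 0 0 -2 0 0 0;12 0 0 -1 0 0 0;12 0 0 -1 0 0 0;12 0 0 0 0 0 0;12 0 0 0 0 0 0;12 0 0 0 0 0 0;12 0 0 0 0 0 0")

```text
time: 24.65
ee_pos: [0.5151, -0.049, 0.0963]
tool_rot: [[0.992, -0.0, -0.125], [0.125, 0.0, 0.992], [-0.0, -1.0, 0.0]]
ft_force: [-1.6, 0.5, -1.5]
width: 0.161
```

```bash
python3 - <<'E'
from h import *
c=snap('wrist','w6.png');np.savez('w6.npz',**c);s=get_state();print(s['time'],s['ee_pos'],s['ft_force'],s['width'])
P=cloud(c);m=(np.hypot(P[...,0]-.515,P[...,1]+.049)<.006)&(P[...,2]>.09)&(P[...,2]<.16);print('captop z',np.median(P[m][:,2]),m.sum())
E
```

```text
24.7 [ 0.51512137 -0.04899189  0.09634808] [-0.73205404 -1.07305792 -1.4347598 ] 0.16162192154389957
captop z 0.11891768652060879 769
```

View pics/w6.png

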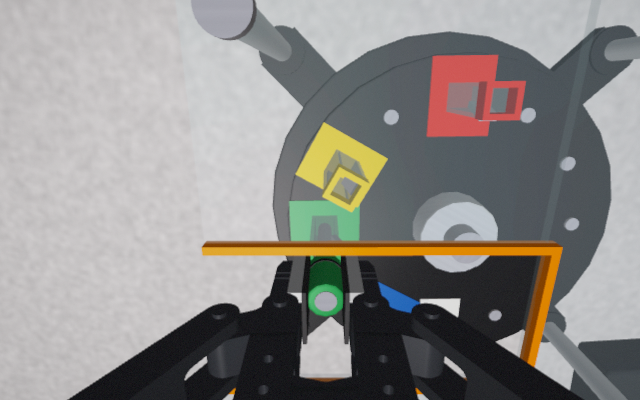

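Request:
carry_out(steps="12 0 0 -0.5 0 0 0;12 0 0 0 0 0 0;12 0 0 -0.5 0 0 0;12 0 0 0 0 0 0;12 0 0 -0.5 0 0 0;12 0 0 0 0 0 0;12 0 0 0 0 0 0;12 0 0 0 0 0 0;12 0 0 0 0 0 0;12 0 0 0 0 0 0")

```text
time: 25.7
ee_pos: [0.5155, -0.0491, 0.0956]
tool_rot: [[0.992, 0.001, -0.125], [0.125, -0.0, 0.992], [0.001, -1.0, -0.0]]
ft_force: [-3.6, -0.9, 7.9]
width: 0.163
```

Request:
carry_out(steps="12 0 0 -0.5 0 0 0;12 0 0 0 0 0 0;12 0 0 0 0 0 0;12 0 0 0 0 0 0;12 0 0 0 0 0 0;12 0 0 0 0 0 0;12 0 0 0 0 0 0;12 0 0 0 0 0 0;12 0 0 0 0 0 0;12 0 0 0 0 0 0")

```text
time: 26.7
ee_pos: [0.5156, -0.0491, 0.0955]
tool_rot: [[0.992, 0.001, -0.125], [0.125, -0.0, 0.992], [0.001, -1.0, -0.0]]
ft_force: [-4.9, -0.4, 10.6]
width: 0.162
```

Request:
carry_out(steps="40 0 0 0.5 0 0 0;40 0 0 0 0 0 0;40 0 0 0 0 0 0;40 0 0 0 0 0 0;40 0 0 10 0 0 0;40 0 0 30 0 0 0;40 0 0 40 0 0 0;40 0 0 40 0 0 0;40 0 0 35 0 0 0;40 0 0 0 0 0 0")

```text
time: 27.7
ee_pos: [0.5164, -0.0492, 0.256]
tool_rot: [[0.992, 0.007, -0.125], [0.125, -0.001, 0.992], [0.007, -1.0, -0.002]]
ft_force: [-0.5, 0.0, -0.7]
width: 0.469
```

```bash
python3 - <<'E'
from h import *
c=snap('wrist','w7.png');np.savez('w7.npz',**c);s=get_state();print(s['time'],s['ee_pos'],s['ft_force'],s['width'])
P=cloud(c);m=(np.hypot(P[...,0]-.515,P[...,1]+.049)<.007)&(P[...,2]>.105)&(P[...,2]<.13);print('captop',np.median(P[m],0),m.sum())
m=(np.hypot(P[...,0]-.665,P[...,1]+.186)<.02)&(P[...,2]>.11)&(P[...,2]<.13);print('knob',np.median(P[m],0),m.sum())
E
```

```text
27.75 [ 0.51586637 -0.04911293  0.25307732] [ 0.00445197 -0.01034042 -0.69934901] 0.46766124196295533
captop [ 0.51487362 -0.04801767  0.11859985] 241
knob [nan nan nan] 0
  return _methods._mean(a, axis=axis, dtype=dtype,
  ret = um.true_divide(
```

View pics/w7.png

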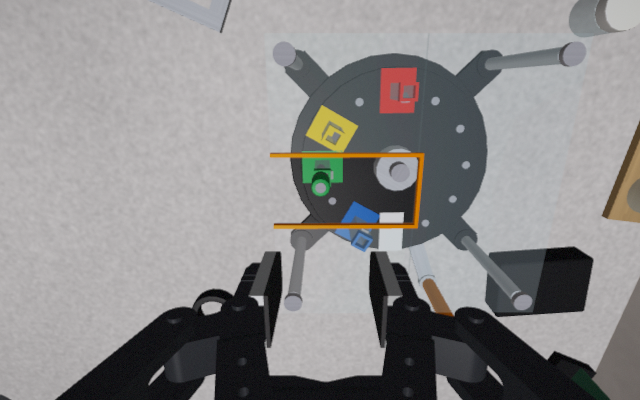

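Request:
carry_out(steps="40 37.4 -34.3 0 0 0 0;40 37.4 -34.3 0 0 0 0;40 37.4 -34.3 0 0 0 0;40 37.3 -34.1 0 0 0 0;40 0 0 -20 0 0 0;40 0 0 -40 0 0 0;40 0 0 0 0 0 0;40 0 0 0 0 0 0;40 0 0 0 0 0 0;40 0 0 0 0 0 0")

```text
time: 28.75
ee_pos: [0.6631, -0.1841, 0.1923]
tool_rot: [[0.992, 0.003, -0.125], [0.125, -0.001, 0.992], [0.003, -1.0, -0.001]]
ft_force: [0.2, -0.1, -0.1]
width: 0.47
```

```bash
python3 - <<'E'
from h import *
c=snap('wrist');s=get_state();print(s['time'],s['ee_pos'],s['ft_force'],s['width'])
P=cloud(c);m=(np.hypot(P[...,0]-.665,P[...,1]+.186)<.02)&(P[...,2]>.115)&(P[...,2]<.13);print('knob',np.median(P[m],0),m.sum())
E
```

```text
28.8 [ 0.66297677 -0.18411002  0.1919325 ] [-0.09367161  0.23771784 -1.0233436 ] 0.4709523632156468
knob [ 0.66504375 -0.18447477  0.12451877] 509
```

Request:
carry_out(steps="40 2 -2 0 0 0 0;40 0 0 -25 0 0 0;40 0 0 -35 0 0 0;40 0 0 -25 0 0 0;40 0 0 -18 0 0 0;24 0 0 0 0 0 0;24 0 0 0 0 0 0;24 0 0 0 0 0 0;24 0 0 0 0 0 0;24 0 0 0 0 0 0")

```text
time: 29.8
ee_pos: [0.665, -0.1862, 0.088]
tool_rot: [[0.992, 0.001, -0.125], [0.125, -0.0, 0.992], [0.001, -1.0, -0.001]]
ft_force: [0.4, 0.5, 0.2]
width: 0.279
```

Request:
carry_out(steps="24 -19.6 -7.6 0 0 0 0;24 -21.3 -6.6 0 0 0 0;24 -21.7 -3.7 0 0 0 0;24 -22.1 -0.7 0 0 0 0;24 -20.4 1.9 0 0 0 0;24 -10.3 2 0 0 0 0;24 -3 0.7 0 0 0 0;24 -2 0.6 0 0 0 0;24 -2 0.6 0 0 0 0;24 0 0 0 0 0 0")

```text
time: 30.8
ee_pos: [0.5441, -0.1995, 0.0878]
tool_rot: [[0.992, 0.005, -0.125], [0.125, -0.002, 0.992], [0.004, -1.0, -0.002]]
ft_force: [14.5, -6.6, -3.4]
width: 0.279
```

Stop reached. Back, one more stroke, then over to the rack.

Request:
carry_out(steps="24 4 -1.2 0 0 0 0;24 3 -0.7 0 0 0 0;24 10.3 -2 0 0 0 0;24 20.4 -1.9 0 0 0 0;24 22.1 0.7 0 0 0 0;24 21.7 3.7 0 0 0 0;24 21.3 6.6 0 0 0 0;24 19.6 7.6 0 0 0 0;24 0 0 0 0 0 0;24 0 0 0 0 0 0")

```text
time: 31.8
ee_pos: [0.6647, -0.186, 0.0861]
tool_rot: [[0.992, -0.001, -0.126], [0.126, 0.0, 0.992], [-0.001, -1.0, 0.0]]
ft_force: [-0.5, 0.4, -0.6]
width: 0.284
```

Request:
carry_out(steps="24 -19.6 -7.6 0 0 0 0;24 -21.3 -6.6 0 0 0 0;24 -21.7 -3.7 0 0 0 0;24 -22.1 -0.7 0 0 0 0;24 -20.4 1.9 0 0 0 0;24 -10.3 2 0 0 0 0;24 -3 0.7 0 0 0 0;24 -2 0.6 0 0 0 0;24 -2 0.6 0 0 0 0;24 0 0 0 0 0 0")

```text
time: 32.8
ee_pos: [0.5441, -0.1998, 0.0875]
tool_rot: [[0.992, 0.005, -0.125], [0.125, -0.002, 0.992], [0.005, -1.0, -0.003]]
ft_force: [20.9, -8.6, -7.3]
width: 0.282
```

Request:
carry_out(steps="24 4 -1.2 0 0 0 0;24 3 -0.7 0 0 0 0;24 10.3 -2 0 0 0 0;24 20.4 -1.9 0 0 0 0;24 22.1 0.7 0 0 0 0;24 21.7 3.7 0 0 0 0;24 21.3 6.6 0 0 0 0;24 19.6 7.6 0 0 0 0;24 0 0 0 0 0 0;40 0 0 0 0 0 0")

```text
time: 33.8
ee_pos: [0.6647, -0.186, 0.0861]
tool_rot: [[0.992, -0.001, -0.126], [0.126, 0.0, 0.992], [-0.001, -1.0, 0.0]]
ft_force: [0.1, -0.6, 0.3]
width: 0.436
```

Request:
carry_out(steps="40 0 0 10 0 0 0;40 0 0 35 0 0 0;40 0 0 40 0 0 0;40 0 0 40 0 0 0;40 0 0 36 0 0 0;40 -20 40 0 0 0 0;40 -20 40 0 0 0 0;40 -20 40 0 0 0 0;40 -20 40 0 0 0 0;40 -20 40 0 0 0 0")

```text
time: 34.8
ee_pos: [0.5631, 0.0147, 0.2489]
tool_rot: [[0.992, 0.001, -0.124], [0.124, -0.0, 0.992], [0.001, -1.0, -0.0]]
ft_force: [-0.0, 0.5, 0.5]
width: 0.473
```

Request:
carry_out(steps="40 -20 40 0 0 0 -4;40 -20 40 0 0 0 -4;40 -20 40 0 0 0 -4;40 -20 40 0 0 0 -3.7;40 -20 40 0 0 0 0;40 -10 20 0 0 0 0;40 0 0 0 0 0 0;40 0 0 0 0 0 0;40 0 0 0 0 0 0;40 0 0 0 0 0 0")

```text
time: 35.8
ee_pos: [0.455, 0.2329, 0.2481]
tool_rot: [[0.989, 0.0, 0.149], [-0.149, -0.0, 0.989], [0.0, -1.0, -0.0]]
ft_force: [0.2, 0.3, 0.3]
width: 0.471
```

```bash
python3 - <<'E'
from h import *
c=snap('top');car(c)
c=snap('wrist','w8.png');np.savez('w8.npz',**c);P=cloud(c);s=get_state();print(s['time'],s['ee_pos'],np.round(s['tool_rot'],3).tolist())
im=c['image'];h=cv2.cvtColor(im,cv2.COLOR_RGB2HSV).astype(int)
z=P[...,2]
m=(abs(h[...,0]-112)<12)&(h[...,1]>100)&(z>.082)&(z<.09)&(P[...,1]>.15);print(P[m].mean(0).round(4), cv2.minEnclosingCircle((P[m][:,:2]*1000).astype(np.float32)))
m=(z>.040)&(z<.05)&(P[...,1]>.18)&(P[...,0]>.3);print('rack',cv2.minAreaRect((P[m][:,:2]*1000).astype(np.float32)))
E
```

```text
red 56 0.071 34.3
green 90 0.082 120.7
blue 188 0.077 -177.5
yel 119 0.08 92.2
35.9 [0.45497889 0.23314096 0.24796814] [[0.989, -0.0, 0.149], [-0.149, -0.0, 0.989], [-0.0, -1.0, -0.0]]
[0.5019 0.2651 0.0844] ((502.2430419921875, 264.6980895996094), 7.673628330230713)
rack ((480.50384521484375, 267.9797668457031), (49.79732131958008, 200.447998046875), 81.46165466308594)
```

View pics/w8.png

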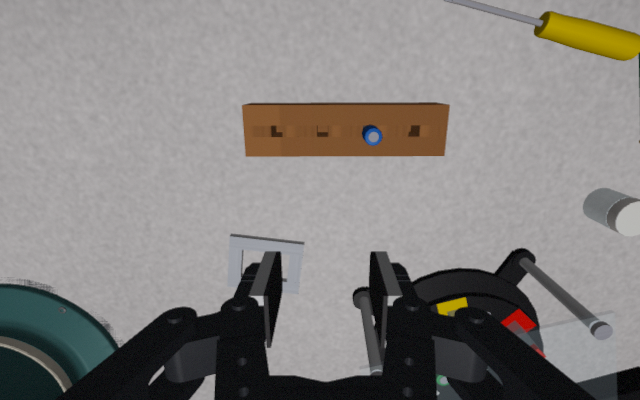

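Request:
carry_out(steps="40 23.6 15.9 -20 0 0 0;40 23.6 15.8 -40 0 0 0;40 0 0 -40 0 0 0;40 0 0 -40 0 0 0;40 0 0 -30 0 0 0;40 0 0 -17.5 0 0 0;40 0 0 0 0 0 0;40 0 0 0 0 0 0;12 0 0 0 0 0 0;12 0 0 0 0 0 0")

```text
time: 36.9
ee_pos: [0.5025, 0.2658, 0.0619]
tool_rot: [[0.989, 0.002, 0.148], [-0.148, 0.001, 0.989], [0.002, -1.0, 0.001]]
ft_force: [2.5, -0.8, 2.9]
width: 0.167
```

Request:
carry_out(steps="12 0 0 0 0 0 0;12 0 0 0 0 0 0;12 0 0 0 0 0 0;12 0 0 10 0 0 0;12 0 0 30 0 0 0;12 0 0 40 0 0 0;12 0 0 40 0 0 0;12 0 0 40 0 0 0;12 0 0 0 0 0 0;12 0 0 0 0 0 0")

```text
time: 37.9
ee_pos: [0.5019, 0.2656, 0.2215]
tool_rot: [[0.989, 0.001, 0.148], [-0.148, 0.001, 0.989], [0.001, -1.0, 0.001]]
ft_force: [-0.4, 1.0, -1.8]
width: 0.159
```

Request:
carry_out(steps="12 1.7 -39.3 0 0 0 2;12 1.7 -39.3 0 0 0 2;12 1.7 -39.3 0 0 0 2;12 1.7 -39.3 0 0 0 2;12 1.7 -39.3 0 0 0 2;12 1.7 -39.3 0 0 0 2;12 1.6 -39.4 0 0 0 2;12 1.6 -39.4 0 0 0 1.7;12 0 0 0 0 0 0;12 0 0 0 0 0 0")

```text
time: 38.9
ee_pos: [0.5147, -0.0496, 0.2191]
tool_rot: [[0.992, -0.002, -0.123], [0.123, 0.001, 0.992], [-0.002, -1.0, 0.001]]
ft_force: [0.0, 0.1, -0.6]
width: 0.164
```

Request:
carry_out(steps="12 0 0 -15 0 0 0;12 0 0 -20 0 0 0;12 0 0 -20 0 0 0;12 0 0 -10 0 0 0;12 0 0 0 0 0 0;12 0 0 0 0 0 0;12 0 0 0 0 0 0;12 0 0 0 0 0 0;12 0 0 0 0 0 0;12 0 0 0 0 0 0")

```text
time: 39.9
ee_pos: [0.5154, -0.0491, 0.1558]
tool_rot: [[0.992, 0.001, -0.125], [0.125, -0.0, 0.992], [0.001, -1.0, -0.0]]
ft_force: [-0.4, -0.1, -0.4]
width: 0.163
```

```bash
python3 - <<'E'
from h import *
c=snap('wrist','w9.png');np.savez('w9.npz',**c);s=get_state();print(s['time'],s['ee_pos'],np.round(s['tool_rot'],3).tolist(),s['ft_force'],s['width'])
im=c['image'][160:320,250:400];cv2.imwrite('pics/w9c.png',cv2.resize(im,None,fx=3.5,fy=3.5,interpolation=cv2.INTER_CUBIC)[:,:,::-1])
E
```

```text
39.95 [ 0.51529302 -0.0490869   0.15561434] [[0.992, 0.0, -0.125], [0.125, -0.0, 0.992], [0.0, -1.0, -0.0]] [0.13038828 0.74861926 0.44450071] 0.16518463306577852
```

View pics/w9c.png

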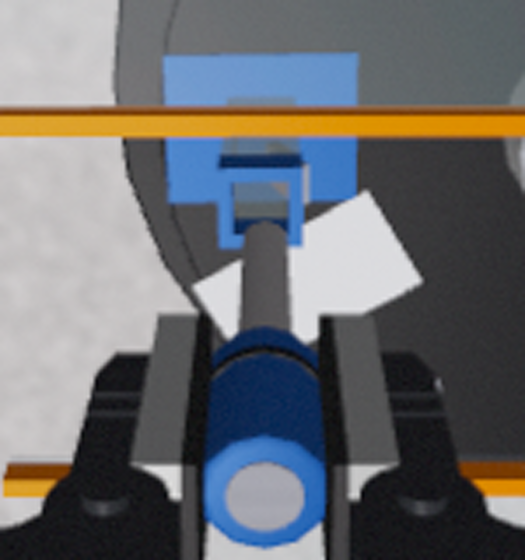

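Request:
carry_out(steps="12 0 0 -5 0 0 0;12 0 0 -4 0 0 0;12 0 0 -4 0 0 0;12 0 0 -4 0 0 0;12 0 0 -4 0 0 0;12 0 0 -4 0 0 0;12 0 0 0 0 0 0;12 0 0 0 0 0 0;12 0 0 0 0 0 0;12 0 0 0 0 0 0")

```text
time: 40.95
ee_pos: [0.5153, -0.0491, 0.1307]
tool_rot: [[0.992, 0.0, -0.125], [0.125, -0.0, 0.992], [0.0, -1.0, -0.0]]
ft_force: [0.2, 0.5, -0.1]
width: 0.162
```

Request:
carry_out(steps="12 0 0 -3 0 0 0;12 0 0 -3 0 0 0;12 0 0 -3 0 0 0;12 0 0 -3 0 0 0;12 0 0 -3 0 0 0;12 0 0 -3 0 0 0;12 0 0 -3 0 0 0;12 0 0 -3 0 0 0;12 0 0 0 0 0 0;12 0 0 0 0 0 0")

```text
time: 41.95
ee_pos: [0.5151, -0.049, 0.1061]
tool_rot: [[0.992, -0.001, -0.125], [0.125, 0.0, 0.992], [-0.001, -1.0, 0.0]]
ft_force: [-2.0, -0.2, -1.9]
width: 0.165
```

Request:
carry_out(steps="12 0 0 -2 0 0 0;12 0 0 -2 0 0 0;12 0 0 -2 0 0 0;12 0 0 -2 0 0 0;12 0 0 -1 0 0 0;12 0 0 -1 0 0 0;12 0 0 0 0 0 0;12 0 0 0 0 0 0;12 0 0 0 0 0 0;12 0 0 0 0 0 0")

```text
time: 42.95
ee_pos: [0.5152, -0.0491, 0.0963]
tool_rot: [[0.992, -0.0, -0.125], [0.125, 0.0, 0.992], [-0.0, -1.0, 0.0]]
ft_force: [-1.5, -0.3, -2.2]
width: 0.16
```

Request:
carry_out(steps="12 0 0 -0.5 0 0 0;12 0 0 0 0 0 0;12 0 0 -0.5 0 0 0;12 0 0 0 0 0 0;12 0 0 -0.5 0 0 0;12 0 0 0 0 0 0;12 0 0 -0.3 0 0 0;12 0 0 0 0 0 0;12 0 0 0 0 0 0;12 0 0 0 0 0 0")

```text
time: 43.95
ee_pos: [0.5156, -0.0491, 0.0955]
tool_rot: [[0.992, 0.001, -0.125], [0.125, -0.0, 0.992], [0.001, -1.0, -0.0]]
ft_force: [-4.9, 0.0, 10.6]
width: 0.167
```

Request:
carry_out(steps="40 0 0 0.5 0 0 0;40 0 0 0 0 0 0;40 0 0 0 0 0 0;40 0 0 0 0 0 0;40 0 0 10 0 0 0;40 0 0 30 0 0 0;40 0 0 40 0 0 0;40 0 0 40 0 0 0;40 0 0 35 0 0 0;40 0 0 0 0 0 0")

```text
time: 44.95
ee_pos: [0.5164, -0.0492, 0.2563]
tool_rot: [[0.992, 0.007, -0.125], [0.125, -0.001, 0.992], [0.007, -1.0, -0.002]]
ft_force: [0.6, -0.5, 0.4]
width: 0.471
```

```bash
python3 - <<'E'
from h import *
c=snap('wrist');s=get_state();print(s['time'],s['ee_pos'],s['width'])
P=cloud(c);m=(np.hypot(P[...,0]-.515,P[...,1]+.049)<.007)&(P[...,2]>.105)&(P[...,2]<.13);print('captop',np.median(P[m],0),m.sum(),np.median(c['image'][m],0))
E
```

```text
45.0 [ 0.5159002  -0.04911081  0.25326967] 0.47046562560997685
captop [ 0.51481818 -0.04799962  0.11834353] 244 [ 51.  104.  161.5]
```

Request:
carry_out(steps="40 37.9 -34.8 0 0 0 0;40 37.9 -34.8 0 0 0 0;40 37.9 -34.8 0 0 0 0;40 37.8 -34.6 0 0 0 0;40 0 0 -20 0 0 0;40 0 0 -40 0 0 0;40 0 0 0 0 0 0;40 0 0 0 0 0 0;40 0 0 0 0 0 0;40 0 0 0 0 0 0")

```text
time: 46.0
ee_pos: [0.663, -0.1842, 0.1925]
tool_rot: [[0.992, 0.003, -0.125], [0.126, -0.001, 0.992], [0.003, -1.0, -0.001]]
ft_force: [-0.2, -0.4, 0.7]
width: 0.463
```

Request:
carry_out(steps="40 2 -2 0 0 0 0;40 0 0 -25 0 0 0;40 0 0 -35 0 0 0;40 0 0 -25 0 0 0;40 0 0 -18 0 0 0;24 0 0 0 0 0 0;24 0 0 0 0 0 0;24 0 0 0 0 0 0;24 0 0 0 0 0 0;24 0 0 0 0 0 0")

```text
time: 47.0
ee_pos: [0.6649, -0.1863, 0.0881]
tool_rot: [[0.992, 0.001, -0.125], [0.125, -0.0, 0.992], [0.001, -1.0, -0.001]]
ft_force: [-0.7, 0.6, 0.1]
width: 0.278
```

Request:
carry_out(steps="24 -19.6 -7.6 0 0 0 0;24 -21.3 -6.6 0 0 0 0;24 -21.7 -3.7 0 0 0 0;24 -22.1 -0.7 0 0 0 0;24 -20.4 1.9 0 0 0 0;24 -10.3 2 0 0 0 0;24 -3 0.7 0 0 0 0;24 -2 0.6 0 0 0 0;24 -2 0.6 0 0 0 0;24 0 0 0 0 0 0")

```text
time: 48.0
ee_pos: [0.5442, -0.1997, 0.088]
tool_rot: [[0.992, 0.005, -0.125], [0.125, -0.002, 0.992], [0.004, -1.0, -0.002]]
ft_force: [15.5, -7.9, -4.1]
width: 0.284
```

Request:
carry_out(steps="24 4 -1.2 0 0 0 0;24 3 -0.7 0 0 0 0;24 10.3 -2 0 0 0 0;24 20.4 -1.9 0 0 0 0;24 22.1 0.7 0 0 0 0;24 21.7 3.7 0 0 0 0;24 21.3 6.6 0 0 0 0;24 19.6 7.6 0 0 0 0;24 0 0 0 0 0 0;40 0 0 0 0 0 0")

```text
time: 49.0
ee_pos: [0.6647, -0.1861, 0.0863]
tool_rot: [[0.992, -0.002, -0.126], [0.126, 0.0, 0.992], [-0.001, -1.0, 0.0]]
ft_force: [-0.3, -0.4, 0.7]
width: 0.436
```

Request:
carry_out(steps="40 0 0 0 0 0 0;40 0 0 10 0 0 0;40 0 0 35 0 0 0;40 0 0 40 0 0 0;40 0 0 40 0 0 0;40 0 0 36 0 0 0;40 -10 -30 0 0 0 0;40 -10 -30 0 0 0 0;40 0 0 0 0 0 0;40 0 0 0 0 0 0")

```text
time: 50.0
ee_pos: [0.6441, -0.2468, 0.2489]
tool_rot: [[0.992, 0.001, -0.124], [0.124, -0.0, 0.992], [0.001, -1.0, -0.0]]
ft_force: [0.3, 0.3, -0.2]
width: 0.467
```

```bash
python3 - <<'E'
from h import *
car(snap('top'))
c=snap('wrist','w10.png');s=get_state();print(s['time'],s['ee_pos'],s['ft_force'],s['width'])
P=cloud(c);m=(np.hypot(P[...,0]-.665,P[...,1]+.186)<.025)&(P[...,2]>.115)&(P[...,2]<.13);k=np.median(P[m],0);print('knob',k,m.sum(),np.degrees(np.arctan2(k[1]+.039,k[0]-.589))-7.2)
E
```

```text
red 40 0.065 8.2
green 90 0.085 93.2
blue 104 0.082 149.9
yel 121 0.079 62.9
50.1 [ 0.64459898 -0.24575154  0.24858931] [0.38238524 0.41670365 0.00376769] 0.4679827232712193
knob [ 0.66455337 -0.18596768  0.12466779] 359 -69.99314111228554
```

View pics/w10.png

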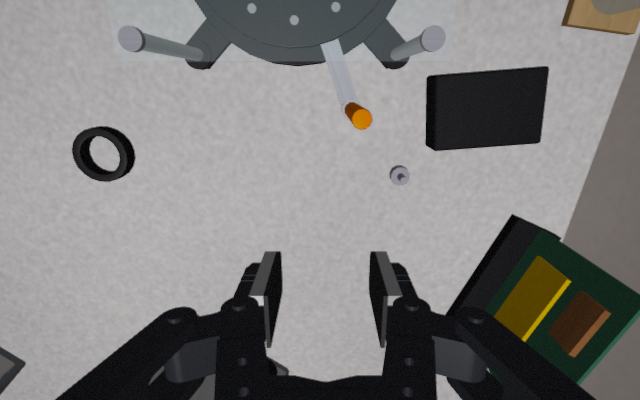

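```bash
python3 - <<'E'
from h import *
c=snap('top');cv2.imwrite('pics/t9.png',cv2.resize(c['image'][135:285,300:460],None,fx=4,fy=4,interpolation=cv2.INTER_CUBIC)[:,:,::-1])
E
```

```text
(no output)
```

View pics/t9.png

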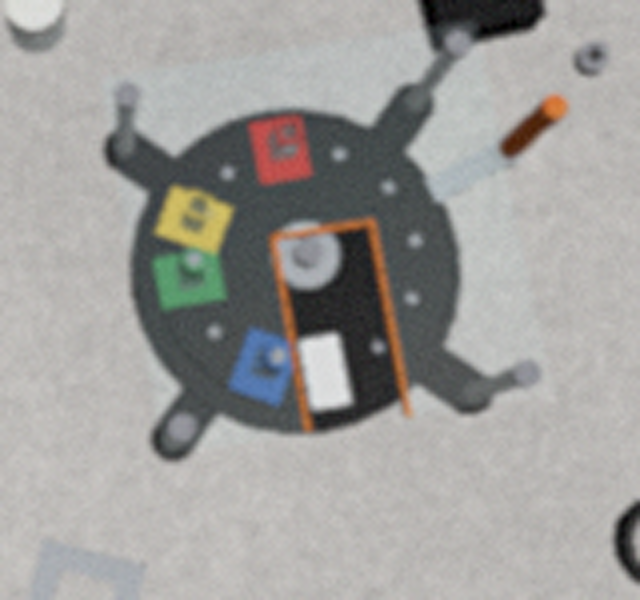

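The white park mark stands in the opening at about (327, 371). The green and blue rods are in their tubes at about (193, 262) and (275, 357), and the lever is at rest. I'm handing the job in.

```bash
python3 -c "
from cell import ticket
print(ticket.close_job())"
```

```text
the job is handed in; nothing more can be done
None
```

The green and blue rods, the only two in the rack, are loaded into their own tubes. The job was handed in at about 50 s of the 210 s allowed. I made eight full lever strokes: five to green, two more to blue, and one to park. Each ended against the stop at about 15–30 N and was followed by a full return.

**Rods:** both were pushed until they met the tube floor, at about 10.6 N. Their cap tops then measured 118.6 mm (green) and 118.3 mm (blue); fully home is 119 mm.

**Carousel:** the blue tube reads 149.9° in the top image, which puts the park mark at the opening (180°). The picture shows the white mark standing there.

**Lever:** it reads −70.0°, its rest position.

**Surroundings:** the rack had not moved when I checked before taking the blue rod. I did not measure the bystanders at the end, but nothing near the machine looks shifted in the last pictures, and the gripper is clear of everything.

**Disagreement:** the estimates of the tube mouth's sideways position differed by 1–2 mm, so I corrected the green rod from a close wrist picture before pushing it in. The blue rod used that same position.

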